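Tuck a test plate under a contact flap and hold it down

ROBOT

A 6-joint arm with a two-finger parallel gripper is mounted at the origin on a cart in front of the work surface, level with it; the furniture and walls round the work are solid. World frame = base frame: x ahead of the robot, y to its left, z up, the work surface at z = 0. Lengths are in m, angles in rad, forces in N, time in s.
With the tool pointing down it reaches from about 0.35 to 0.775 m from the base axis. Payload 5.5 kg.
Tool frame: the origin (TCP) lies midway between the tips of the shut fingers; the grasp point (between the pads) lies 19 mm behind it; z points along the fingers, y is the line along which they close (so a half turn about z gives the same grasp; the last joint's range is limited). The gripper opens to 85 mm and grips with 20 to 120 N. Pads are 22 mm wide; open, the fingers measure 114 mm over their backs; the gripper's body (76 mm by 85 mm) begins 54 mm behind the grasp point. The pads swing forward as they close: fully open they stand 13 mm farther back than shut.
Start: joints at [-1.26, 0.313, 0.046, 1.304, 0, 1.431], TCP at [0.251, -0.518, 0.192] pointing down, gripper open.
Joint ranges: [-2.76, 2.76], [-0.86, 1.69], [-1.03, 1.26], [-2.2, 2.34], [-1.47, 1.5], [-3.14, 3.14]. Speed limits (rad/s): [2.57, 2.57, 3.14, 3.14, 3.14, 3.14].

INTERFACE

Orientations are given as a unit quaternion [w, x, y, z].
In Python, from workcell import telemetry, imaging, env gives the robot as it stands. The module is installed in compiled form; this text tells all that it offers.
- The arm moves only by the tool step_arm, never from a script. Its argument "moves" is a list of rows, each a list of 3 entries, a list of its own where there are three numbers: the shift along the tool's x, y, z in mm, then the turn, a rotation vector about the tool's x, y, z in rad, then the finger opening in mm, from 0 to 85.4. A call has 1 to 8 rows; each row is the pose to reach, as a shift and turn from the pose commanded when the call began, along the tool's axes at that moment; what a row does not reach only later rows make up. A row lasts 1/12 s, in which the tool goes at most 41.7 mm and 7.16 degrees, less where a joint would pass 70% of its speed; a pose out of reach is approached as far as the arm can. A call with a gripper value outside its range is refused whole. The fingers move at their own pace and stop on an object; "grip_force" is the grip in N (left out, the last holds). Time passes only in rows, so rows that repeat a pose let the fingers close. It gives the time, the measured TCP pose, the force, the opening and the grip force at its end, in the units of the state.
- telemetry.get_state(): the state, without advancing time (a new reading comes with each control period).
- imaging.read_camera(name): name is "side" or "top" or "wrist"; returns the picture (420x560x3 uint8, red, green, blue); there is no depth.
- imaging.camera_params(name): a dict with "camera_matrix" (3x3 intrinsics, pixels), "pose" (4x4, takes a point from camera to world coordinates). Camera axes: x right, y up, looking along -z (the intrinsics and any distortion apply to the point x, -y, -z); pixel columns grow to the right and rows downward; lengths in m; the calibration is good to about 2 mm. A picture is of the moment at which its call begins: read the wrist's pose just before it. camera_params takes no time and is no camera call; for the wrist camera it gives the pose at the moment of the call.
- env.hand_in(): hands the job in; it is judged then, once.
The state is a dict: "clock": time; "joint_pos": joint angles; "qvel": joint speeds; "tau": joint torques, N m; "tcp_pos": TCP position; "orientation": TCP orientation; "wrist_force": force on the tool from outside, world axes, zero at the start; "ft_torque": the same for the moment, N m; "finger_gap": finger opening in m; "grip_force": force on a finger pad.
Only numpy, scipy, OpenCV 4.12 (cv2) and the standard library are available. Lean on these libraries where they do the work, as an engineer would, in place of code of your own. Each camera call takes 0.05 s, during which the arm holds its last target. There are 200 camera calls.

TASK

Load the green test plate into the black test fixture for a leakage reading: first pull the upright red stop knob at the side of the fixture out to its stop, then tuck the plate's copper front edge under the hinged steel flap without lifting the flap and slide the plate in, lying flat and square, until it is fully home against the back stop. Keep hold of the plate by its black grip block, press it firmly flat onto the aluminium earth plate and finish like that, still gripping and pressing. Do not disturb the black tape roll, the terminal strip, the plug gauge or the small carton.

Things in the scene. Friction and masses are not known exactly. Their poses are not given: they have to be found in the camera images.
- fixture: Black test fixture fixed on the bench; place and yaw vary. Origin on the bench under it; board 156 x 124 x 14 mm on 2 mm feet, spanning x -84..+72, y -62..+62 mm. +x is the direction in which the plate is slid under the flap (roughly away from the robot), +y left. Bolt housing: x -16..+10, y -61..-39, top z 41 mm. Green binding post, 12 mm thick: x -50, y +54, top z 30 mm.
- earth_plate: Bare aluminium plate 128 x 78 x 4 mm let into the fixture's board and fixed; origin at the centre of its underside. Its top lies at z = 20 mm in the fixture's frame and spans there x -82..+46, y -39..+39 mm. The test plate is pressed onto it.
- back_stop (a point): Middle of the face of the white back stop under the flap, fixed: fixture x +45, y 0, z 24 mm; the plate is home when its front edge meets it. Two steel posts of 9 mm diameter at fixture x +34, y +-44 mm carry the flap and flank the 60 mm wide plate (9.5 mm of room each side). Axes as the fixture's.
- flap (a joint): Steel contact flap 100 mm wide, 4 mm thick, hinged at its far edge (fixture x +62, z 31 mm), held down by its weight (90 g); value in rad, 0 = down, grows as it lifts. Down, its underside is 29 mm above the bench, 9 mm above the earth plate. A lead-in turned up by 40 degrees reaches forward from the lip to fixture x = +8, z = 37 mm. A red and brass terminal on it reaches z = 46 mm.
- flap_lip (a point): Centre of the lower front edge of the flap's flat part: fixture x = +15, y = 0, z = 29 mm when down. Axes as the fixture's when the flap is down.
- bolt (a joint): Sprung stop bolt on the fixture's right; in m, 0 = in, 0.036 = out at its stop; starts 0 to 0.006. Its brass bar (10 x 14 mm; fixture x -8..+2, z 21..35 mm) blocks the plate's way in front of the flap until pulled out along the fixture's -y. Pull about 5 N at first, 7 N at the stop; a friction catch holds it where it is let go.
- bolt_knob (a point): Centre of the upper part of the bolt's red pull knob, 56 mm above the bench: an upright grip 14 mm thick along the fixture's y, 28 mm wide along x, z 24..68 mm, on an 8 mm rod (z 24..32 mm); pinch it across its 14 mm above the rod. At fixture x -3, y -98 mm when in, y -134 mm when out; moves with the bolt. 30 mm lie between it and the housing when in. Axes as the fixture's.
- test_plate: Loose green laminate plate 95 (x) x 60 (y) x 5 mm, about 0.12 kg, lying flat on the bench, grip block up. Origin at the centre of its underside; +x points to the copper front edge. Black grip block 36 (x) x 14 (y) mm, centre at x = -22.5, y = 0 mm, from the plate's top (z = 5 mm) to z = 32 mm: pinch it across its 14 mm.
- plate_front (a point): Middle of the plate's front edge at the underside, 47.5 mm ahead of its origin, 70 mm ahead of the grip block's centre. Axes as the plate's.
- tape: Bystander: roll of black tape, 66 mm diameter, 19 mm high, lying flat; origin at the centre of its underside.
- strip: Bystander: white terminal strip 18 x 72 x 17 mm (long along its y); origin at the centre of its underside.
- gauge: Bystander: steel plug gauge 15 x 99 x 15 mm (long along its y); origin at the centre of its underside.
- fuses: Bystander: small white and red carton 40 x 62 x 24 mm; origin at the centre of its underside.

How it is judged:
On the way, in this order (a step that is already met when the one before it is completed fails the run):
1. the stop bolt is pulled out to its stop (value of joint bolt above 0.031 m), for 0.2 s.
2. the plate's front edge is tucked under the flap, with the flap down (x of plate_front in the frame of fixture above 0.025 m and z of plate_front in the frame of fixture between 0.017 and 0.0245 m and y of plate_front in the frame of fixture between -0.01 and 0.01 m and value of joint flap below 0.08 rad), for 0.2 s.
At the end, for the whole second after the job is handed in: Bolt out over 31 mm; plate front within 6 mm of the back stop and 10 mm of the middle, under the flap; plate flat (0.06 rad), square (0.12 rad); flap down (under 0.04 rad); gripper on the plate, pressing it on the earth plate with over 4 N; bystanders moved under 15 mm (value of joint bolt above 0.031 m and x of plate_front in the frame of fixture above 0.039 m and z of plate_front in the frame of fixture between 0.017 and 0.0245 m and y of plate_front in the frame of fixture between -0.01 and 0.01 m and angle between test_plate's own z axis and vertical below 0.06 rad and angle between the x axis of test_plate and the x axis of fixture, either way round below 0.12 rad and value of joint flap below 0.04 rad and contact force between test_plate and earth_plate above 4 N and contact force between the fingers and test_plate above 2 N and linear speed of test_plate below 0.02 m/s and distance of each of tape, strip, gauge, fuses from where it was at the start of the episode below 0.015 m); the arm keeps its last pose, push and grip.
It fails at once if the flap is lifted (over 0.10 rad, about 5 mm at its lip) (value of joint flap above 0.1 rad).
It fails at once if the roll of black tape is disturbed (moved over 15 mm) (distance of tape from where it was at the start of the episode above 0.015 m).
It fails at once if the white terminal strip is disturbed (moved over 15 mm) (distance of strip from where it was at the start of the episode above 0.015 m).
It fails at once if the plug gauge is disturbed (moved over 15 mm) (distance of gauge from where it was at the start of the episode above 0.015 m).
It fails at once if the small carton is disturbed (moved over 15 mm) (distance of fuses from where it was at the start of the episode above 0.015 m).
It also fails if it takes over 64 s, if anything falls off the work surface, if the arm or the gripper's body presses on something with over 40 N, if the wrist force passes 120 N, or if a joint passes its speed limit or range.

## Working session

There is one attempt and no reset: what is moved stays moved. The work goes in short steps, Python scripts to look and compute and a tool call to move; the robot and the scene stay as the last step left them, time stands still between calls to the robot, and variables do not carry over. Pictures are saved under pics/ and viewed, at most 10 in all, crops included, and the job is handed in when it is done.

Besides the shell and the picture viewer there is one more tool, called after "Emit:" as name(argument=value, ...), one argument or row to a line, values as JSON. step_arm: Moves the arm, as the interface text tells. Its arguments: {"type":"object","properties":{"moves":{"type":"array"},"grip_force":{"type":"number"}},"required":["moves"]}

```bash
mkdir -p pics
cat > h.py <<'E'
import numpy as np,cv2
from workcell import telemetry,imaging,env
def snap(n,f=None):
    P=imaging.camera_params(n); im=imaging.read_camera(n)
    np.savez(f'pics/{f or n}.npz',im=im,K=P['camera_matrix'],T=P['pose'],**({'d':P['distortion']} if 'distortion' in P else {}))
    cv2.imwrite(f'pics/{f or n}.png',im[:,:,::-1]); return P
def ray(f,uv,z):
    D=np.load(f'pics/{f}.npz');K=D['K'];T=D['T'];uv=np.atleast_2d(np.array(uv,float))
    c=np.c_[(uv[:,0]-K[0,2])/K[0,0],-(uv[:,1]-K[1,2])/K[1,1],-np.ones(len(uv))]
    d=c@T[:3,:3].T;o=T[:3,3]
    return o+d*((z-o[2])/d[:,2])[:,None]
def proj(f,X):
    D=np.load(f'pics/{f}.npz');K=D['K'];T=D['T'];p=(np.atleast_2d(X)-T[:3,3])@T[:3,:3]
    return np.c_[K[0,0]*p[:,0]/-p[:,2]+K[0,2],K[1,1]*p[:,1]/p[:,2]+K[1,2]]
E
python3 - <<'E'
from h import *
for n in ['top','side','wrist']:
    P=snap(n);print(n,{k:np.round(v,3).tolist() if hasattr(v,'shape') else v for k,v in P.items()})
a=cv2.imread('pics/top.png');cv2.imwrite('pics/t2.png',cv2.resize(a,(800,600)))
print(telemetry.get_state())
E
```

```text
top {'camera_matrix': [[409.937, 0.0, 278.927], [0.0, 409.937, 205.597], [0.0, 0.0, 1.0]], 'pose': [[-0.005, 0.982, -0.189, 0.265], [-1.0, -0.005, -0.002, -0.021], [-0.003, 0.189, 0.982, 1.413], [0.0, 0.0, 0.0, 1.0]]}
side {'camera_matrix': [[418.607, 0.0, 276.466], [0.0, 418.607, 219.178], [0.0, 0.0, 1.0]], 'pose': [[-0.922, 0.28, -0.269, 0.197], [-0.387, -0.626, 0.676, 0.76], [0.021, 0.728, 0.686, 0.848], [0.0, 0.0, 0.0, 1.0]]}
wrist {'camera_matrix': [[331.939, 0.0, 281.768], [0.0, 331.939, 205.69], [0.0, 0.0, 1.0]], 'pose': [[0.435, 0.862, 0.259, 0.316], [-0.9, 0.417, 0.123, -0.485], [-0.002, -0.286, 0.958, 0.373], [0.0, 0.0, 0.0, 1.0]]}
{'clock': 0.15, 'joint_pos': array([-1.25961289e+00,  3.13824270e-01,  4.52666596e-02,  1.30356418e+00,
        8.59985822e-06,  1.43122232e+00]), 'qvel': array([ 7.47442412e-04, -1.08044136e-03,  3.95499446e-03,  4.25628370e-04,
        9.68621973e-04, -7.14742899e-05]), 'tau': array([ 1.59073548e-03, -4.81064880e+01,  2.98816109e+01,  1.39227716e-02,
       -1.88248732e-04,  1.02084510e-05]), 'tcp_pos': array([ 0.25037949, -0.51717453,  0.19122672]), 'orientation': array([-6.60660067e-04,  9.74709328e-01,  2.23475472e-01, -5.25114729e-05]), 'wrist_force': array([0.86751322, 0.13424725, 0.4589538 ]), 'ft_torque': array([ 0.07964101, -0.01563363, -0.01140168]), 'grip_force': 0.0, 'finger_gap': 0.08518157664160525}
```

View pics/top.png

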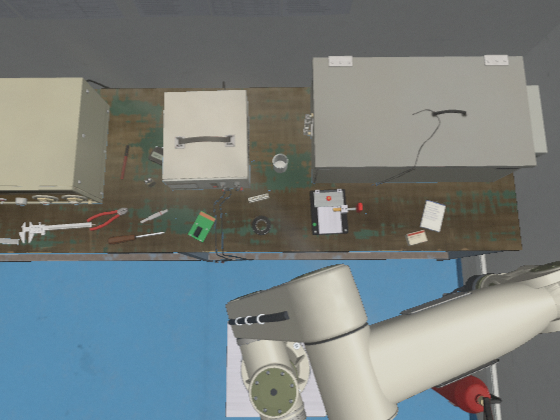

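View pics/side.png

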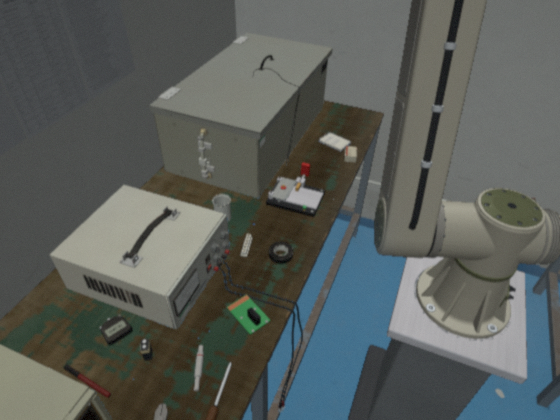

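The top view shows the fixture at (330,212) with its red knob at (361,208), the plate at (201,226) with its copper edge to the upper right, the tape at (261,225), the strip at (258,198) and the carton at (417,238). The side view agrees.

Run:
```python
from h import *
im=np.load('pics/top.npz')['im'];hsv=cv2.cvtColor(im,cv2.COLOR_RGB2HSV)
sub=np.zeros(im.shape[:2],bool);sub[170:255,180:380]=1
def cen(m):
    n,l,s,c=cv2.connectedComponentsWithStats((m&sub).astype('uint8'));i=1+np.argsort(-s[1:,4])[:3];return [(s[j,4],c[j].round(1),j) for j in i],l
H,S,V=[hsv[...,i].astype(int) for i in range(3)]
g,l=cen((H>45)&(H<85)&(S>120)&(V>80));print('green',g)
j=g[0][2];ys,xs=np.nonzero(l==j);print(cv2.minAreaRect(np.c_[xs,ys].astype('float32')))
print('red',cen(((H<6)|(H>174))&(S>150)&(V>90))[0]);print('orange',cen((H>7)&(H<20)&(S>130)&(V>130))[0]);
w,l=cen((S<40)&(V>150));print('white',w)
for nm,uv,z in [('knob',(361,208),.06),('plate',(201,226),.005),('tape',(261,225),.019),('strip',(258,198),.017),('fl',(312,192),.016),('fr',(342,191),.03),('nl',(315,234),.016),('nr',(347,233),.016),('carton',(417,238),.02),('cabinetfront bottom',(318,182),0.),('edge',(300,252),0),('bigbox front',(205,190),0)]: print(nm,ray('top',uv,z).round(3))
```

```text
green [(np.int32(256), array([201.3, 227.7]), np.int64(1)), (np.int32(8), array([313.9, 224.1]), np.int64(2))]
((200.31605529785156, 228.2311553955078), (16.12334442138672, 22.24244499206543), 29.05460548400879)
red [(np.int32(34), array([359.9, 206.3]), np.int64(2)), (np.int32(8), array([328.2, 198.6]), np.int64(1))]
orange [(np.int32(7), array([336.3, 209.1]), np.int64(2)), (np.int32(4), array([328.5, 197.5]), np.int64(1))]
white [(np.int32(1022), array([329.6, 211.1]), np.int64(2)), (np.int32(649), array([212.4, 174.3]), np.int64(1)), (np.int32(72), array([257.5, 197.4]), np.int64(3))]
knob [[ 0.515 -0.293  0.06 ]]
plate [[0.465 0.253 0.005]]
tape [[0.465 0.045 0.019]]
strip [[0.56  0.055 0.017]]
fl [[ 0.581 -0.133  0.016]]
fr [[ 0.581 -0.236  0.03 ]]
nl [[ 0.433 -0.14   0.016]]
nr [[ 0.436 -0.25   0.016]]
carton [[ 0.417 -0.487  0.02 ]]
cabinetfront bottom [[ 0.621 -0.156  0.   ]]
edge [[ 0.373 -0.089  0.   ]]
bigbox front [[0.594 0.244 0.   ]]
```

Run:
```python
import cv2
a=cv2.imread('pics/top.png')[165:260,180:380];cv2.imwrite('pics/c1.png',cv2.resize(a,(800,380),interpolation=cv2.INTER_CUBIC))
```

```text
(no output)
```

View pics/c1.png

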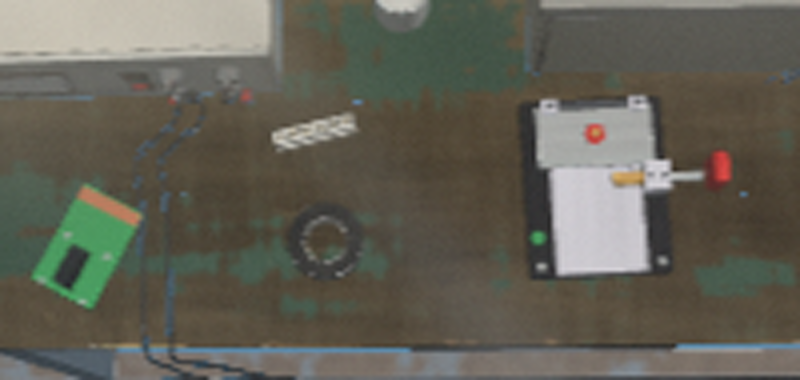

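The crop shows the fixture yawed slightly left and the plate's +x pointing up and to the right. I'll move to a wrist view over the fixture with the tool turned half round, which keeps the last joint in range for both grasps.

Emit:
step_arm(
  moves=[
    [[296,-153,0],[0,0,-0.98],85],
    [[296,-153,0],[0,0,-0.98],85],
    [[296,-153,0],[0,0,-0.98],85],
    [[296,-153,0],[0,0,-0.98],85],
    [[296,-153,0],[0,0,-0.98],85],
    [[296,-153,0],[0,0,-0.98],85],
    [[296,-153,0],[0,0,-0.98],85],
    [[296,-153,0],[0,0,-0.98],85],
  ],
)

```text
clock: 0.82
tcp_pos: [0.451, -0.249, 0.1918]
orientation: [-0.0, 0.753, 0.658, -0.0]
wrist_force: [0.7, -1.8, -0.6]
finger_gap: 0.0852
grip_force: 0.0
```

Emit:
step_arm(
  moves=[
    [[0,0,0],[0,0,-0.98],85],
    [[0,0,0],[0,0,-0.98],85],
    [[0,0,0],[0,0,-0.98],85],
    [[0,0,0],[0,0,-0.98],85],
    [[0,0,0],[0,0,-0.98],85],
    [[0,0,0],[0,0,-0.98],85],
    [[0,0,0],[0,0,-0.98],85],
    [[0,0,0],[0,0,-0.98],85],
  ],
)

```text
clock: 1.48
tcp_pos: [0.4501, -0.2507, 0.1916]
orientation: [-0.0, 0.354, 0.935, 0.0]
wrist_force: [0.7, 0.2, -0.7]
finger_gap: 0.0851
grip_force: 0.0
```

Emit:
step_arm(
  moves=[
    [[0,0,0],[0,0,-0.8],85],
    [[0,0,0],[0,0,-0.8],85],
    [[0,0,0],[0,0,-0.8],85],
    [[0,0,0],[0,0,-0.8],85],
    [[0,0,0],[0,0,-0.8],85],
    [[0,0,0],[0,0,-0.8],85],
    [[0,0,0],[0,0,-0.8],85],
    [[0,0,0],[0,0,-0.8],85],
  ],
)

```text
clock: 2.15
tcp_pos: [0.4501, -0.2508, 0.1916]
orientation: [-0.0, -0.035, 0.999, 0.0]
wrist_force: [-0.3, -0.3, 0.2]
finger_gap: 0.085
grip_force: 0.0
```

Run:
```python
from h import *
s=telemetry.get_state();print(s['clock'],s['tcp_pos'],s['orientation'],s['joint_pos'])
print(snap('wrist','w1')['pose'].round(3))
```

```text
2.15 [ 0.45009099 -0.25077079  0.19161404] [-2.38026134e-04 -3.51737000e-02  9.99381171e-01  1.69988053e-04] [-6.64189071e-01  1.97934456e-01 -1.06884067e-01  1.26656096e+00
 -4.62858596e-05 -7.34550974e-01]
[[-0.07  -0.956 -0.286  0.378]
 [ 0.998 -0.067 -0.02  -0.256]
 [ 0.    -0.286  0.958  0.373]
 [ 0.     0.     0.     1.   ]]
```

View pics/w1.png

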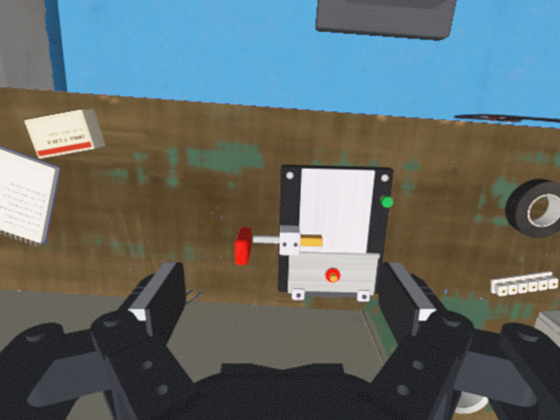

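The wrist view shows the aluminium plate at (300..374, 169..252), the red knob at (243,246), the bolt housing at (290,241), the flap at about (333,275), the tape at (540,207) and the strip at (525,284). Next I'll measure the fixture and knob.

```bash
cat >> h.py <<'E'
def comps(m,k=3):
    n,l,s,c=cv2.connectedComponentsWithStats(m.astype('uint8'));i=1+np.argsort(-s[1:,4])[:k];return [(l==j,s[j].tolist(),c[j].round(1)) for j in i]
def hsvf(f):
    h=cv2.cvtColor(np.load(f'pics/{f}.npz')['im'],cv2.COLOR_RGB2HSV).astype(int);return h[...,0],h[...,1],h[...,2]
def fitline(P):  # direction & point
    vx,vy,x,y=cv2.fitLine(np.float32(P[:,:2]),cv2.DIST_HUBER,0,1e-4,1e-4).ravel();return np.array([vx,vy]),np.array([x,y])
E
python3 - <<'E'
from h import *
H,S,V=hsvf('w1')
box=np.zeros(H.shape,bool);box[160:310,220:400]=1
al=comps((V>175)&(S<35)&box,1)[0];m=al[0];print('alu',al[1:])
# edges: rows 180-225: left/right; columns 305-368: near edge
L=[];R=[];N=[]
for r in range(180,228):
    c=np.nonzero(m[r])[0];L.append((c.min()-.5,r));R.append((c.max()+.5,r))
for c in range(308,366):
    r=np.nonzero(m[:,c])[0];N.append((c,r.min()-.5))
W=[ray('w1',p,.020) for p in (L,R,N)]
for p in W:
    d,q=fitline(p);print('line',d,q,'yaw',np.degrees(np.arctan2(d[1],d[0])))
red=((H<6)|(H>174))&(S>140)&(V>80)&box
for c in comps(red,2): 
    ys,xs=np.nonzero(c[0]);print('red',c[1:],cv2.minAreaRect(np.float32(np.c_[xs,ys])))
print(ray('w1',[(300,169),(374,170),(387,202)],.02))
# knob top: brighter red
k=comps(red,1)[0][0];print(np.percentile(V[k],[10,50,90]))
print('fixture board corner',ray('w1',[(281,166),(392,168)],.016))
E
```

```text
alu ([253, 169, 126, 133, 9448], array([331.5, 233.2]))
line [0.9986509  0.05192663] [ 0.47881687 -0.2282932 ] yaw 2.976515
line [0.99920607 0.03984008] [ 0.4736191  -0.14984362] yaw 2.2832723
line [ 0.04474548 -0.9989984 ] [ 0.4377484  -0.19228922] yaw -87.43541
red ([235, 227, 17, 38, 526], array([242.7, 246. ])) ((243.0, 245.5), (37.0, 16.0), 90.0)
red ([326, 269, 14, 13, 91], array([332. , 273.4])) ((332.5, 275.0), (12.0, 13.0), 90.0)
[[ 0.44037331 -0.23147424  0.02      ]
 [ 0.4359042  -0.151905    0.02      ]
 [ 0.47045247 -0.13219501  0.02      ]]
[117. 208. 242.]
fixture board corner [[ 0.43924516 -0.25204385  0.016     ]
 [ 0.43302089 -0.13153872  0.016     ]]
```

Run:
```python
import cv2
a=cv2.imread('pics/w1.png')[155:305,220:400];cv2.imwrite('pics/c2.png',cv2.resize(a,(720,600),interpolation=cv2.INTER_CUBIC))
```

```text
(no output)
```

View pics/c2.png

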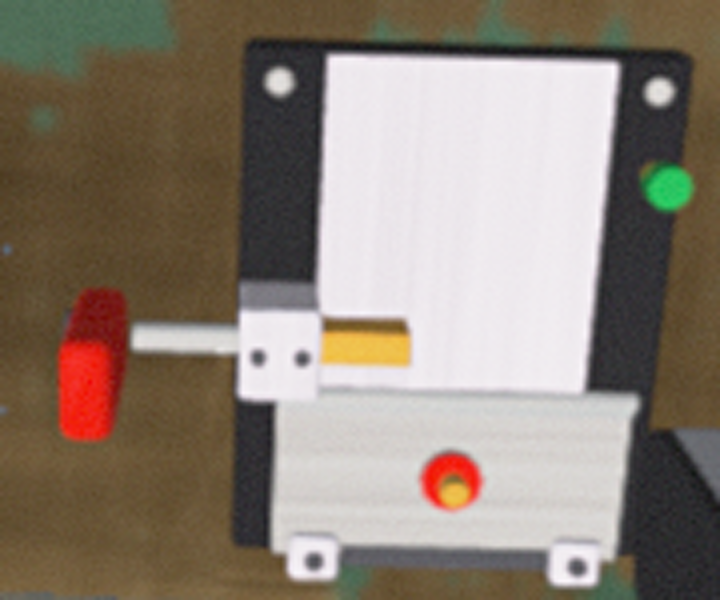

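The crop shows the knob's top face at about (88,392), the brass bar across the plate's path, and the flap lip just beyond it. The bolt is in. Now I'll check the knob position against the fixture fit.

```bash
cat >> h.py <<'E'
FY=0.0454; FO=np.array([.5196,-.1871])
def fx(x,y): # fixture->world, m
    c,s=np.cos(FY),np.sin(FY);return FO+np.array([c*x-s*y,s*x+c*y])
def totool(target,z=None,yaw=None):
    from scipy.spatial.transform import Rotation as R
    s=telemetry.get_state();q=s['orientation'];r=R.from_quat(np.r_[q[1:],q[0]])
    p=s['tcp_pos'];t=np.r_[target,p[2] if z is None else z];x=r.as_matrix()[:,0]
    y0=np.arctan2(x[1],x[0]);dy=None if yaw is None else -((yaw-y0+np.pi)%(2*np.pi)-np.pi)
    print('shift mm',(r.inv().apply(t-p)*1000).round(1),'rotz',dy,'tcp',p.round(4),'t',s['clock'],'F',s['wrist_force'].round(1))
E
python3 - <<'E'
from h import *
kt=ray('w1',[(220+89/4-.4,155+392/4-.4)],.068)[0];print('knobtop',kt,'pred',fx(-.003,-.098))
print('housing px->',ray('w1',[(220+279/4,155+353/4)],.041),fx(-.003,-.05))
print('term',ray('w1',[(332.5,274)],.044)) 
totool(kt[:2],.039,np.pi+FY)
E
```

```text
knobtop [ 0.52026184 -0.28567623  0.068     ] pred [ 0.52105076 -0.28513517]
housing px-> [[ 0.51826058 -0.23703822  0.041     ]] [ 0.51887231 -0.23718463]
term [[ 0.55025544 -0.18733521  0.044     ]]
shift mm [-67.7 -39.6 152.6] rotz 0.02246922894168435 tcp [ 0.4501 -0.2508  0.1917] t 2.2 F [ 0.4  0.2 -0.3]
```

Emit:
step_arm(
  moves=[
    [[-68,-39,85],[0,0,0.022],32],
    [[-68,-39,85],[0,0,0.022],32],
    [[-68,-39,85],[0,0,0.022],32],
    [[-68,-39,85],[0,0,0.022],32],
    [[-68,-39,85],[0,0,0.022],32],
    [[-68,-39,152],[0,0,0.022],32],
    [[-68,-39,152],[0,0,0.022],32],
    [[-68,-39,152],[0,0,0.022],32],
  ],
)

```text
clock: 2.87
tcp_pos: [0.5172, -0.2826, 0.0363]
orientation: [-0.003, -0.023, 1.0, 0.002]
wrist_force: [-1.3, 1.4, -0.3]
finger_gap: 0.0319
grip_force: 0.0
```

Emit:
step_arm(
  grip_force=50,
  moves=[
    [[0,0,0],[0,0,0],8],
    [[0,0,0],[0,0,0],8],
    [[0,0,0],[0,0,0],8],
    [[0,0,0],[0,0,0],8],
    [[0,0,0],[0,0,0],8],
    [[0,0,0],[0,0,0],8],
  ],
)

```text
clock: 3.37
tcp_pos: [0.5214, -0.2856, 0.041]
orientation: [0.001, -0.024, 1.0, -0.001]
wrist_force: [0.3, -0.3, 0.1]
finger_gap: 0.0086
grip_force: 0.0
```

The gap closed to 8.6 mm with no grip force, which doesn't fit a 14 mm knob. I'll look.

Run:
```python
from h import *
snap('wrist','w2');snap('side','s2')
s=telemetry.get_state();print(s['finger_gap'],s['grip_force'],s['tcp_pos'])
a=cv2.imread('pics/w2.png')[120:420,80:480];b=cv2.imread('pics/s2.png')[130:230,240:360]
cv2.imwrite('pics/c3.png',np.hstack([cv2.resize(a,(480,360)),cv2.resize(b,(320,267)).repeat(1,0) if 0 else cv2.copyMakeBorder(cv2.resize(b,(320,267)),0,93,0,0,0)]))
```

```text
0.008369223513052023 0.0 [ 0.52107998 -0.28531461  0.04043379]
```

View pics/c3.png

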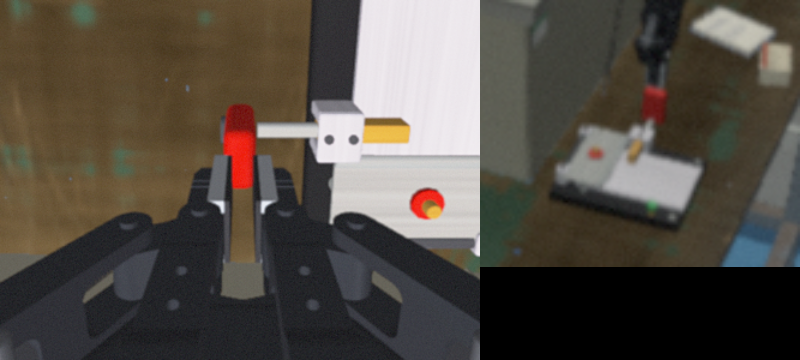

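Run:
```python
from h import *
p=telemetry.get_state()['tcp_pos'];print(p)
f=lambda q:((q-[80,120])*1.2).round(0).tolist()
print('tcp,grasp in crop',f(proj('w2',[p,p+[0,0,.019]])))
H,S,V=hsvf('w2');red=((H<6)|(H>174))&(S>140)&(V>80)
c=comps(red,1)[0];print(c[1:])
k=np.array([.5203,-.2857])
print('pred knob top corners',f(proj('w2',[[*fx(-.003+a,-.098+b),.068] for a in(-.014,.014) for b in (-.007,.007)])))
print('pad ends at z.056',f(proj('w2',[[*fx(-.003+a,-.098+b),.056] for a in(-.011,.011) for b in (-.007,.007)])))
```

```text
[ 0.52107998 -0.28531461  0.04043379]
tcp,grasp in crop [[242.0, 138.0], [242.0, 154.0]]
([266, 207, 28, 70, 1550], array([280.1, 240.2]))
pred knob top corners [[226.0, 131.0], [259.0, 131.0], [226.0, 191.0], [259.0, 191.0]]
pad ends at z.056 [[227.0, 128.0], [258.0, 128.0], [227.0, 173.0], [258.0, 173.0]]
```

Run:
```python
from h import *
a=cv2.imread('pics/w2.png')[200:310,210:350];b=cv2.imread('pics/s2.png')[130:190,300:340]
cv2.imwrite('pics/c4.png',np.hstack([cv2.resize(a,(560,440),interpolation=2),cv2.resize(b,(240,440),interpolation=2)]))
```

```text
(no output)
```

View pics/c4.png

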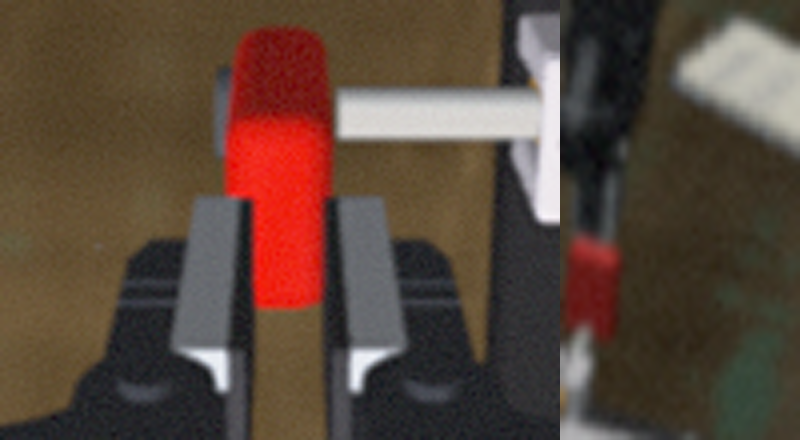

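The fingers visibly stand above the knob, so the real tips are higher than the reported TCP implies. I'll work out the tip height from both views.

Run:
```python
from h import *
def tri(a,ua,b,ub):
    o=[];d=[]
    for f,u in((a,ua),(b,ub)):
        p,q=ray(f,u,0)[0],ray(f,u,.1)[0];o.append(p);d.append((q-p)/np.linalg.norm(q-p))
    A=np.c_[d[0],-d[1]];t=np.linalg.lstsq(A,o[1]-o[0],rcond=None)[0];x,y=o[0]+t[0]*d[0],o[1]+t[1]*d[1];return (x+y)/2,np.linalg.norm(x-y)
print('tip tri',tri('w2',(282,249.5),'s2',(305,162.5)))
p=telemetry.get_state()['tcp_pos']
print('tcp in side',proj('s2',[p,p+[0,0,.02],p+[0,0,.04],p+[0,0,.06]]).round(1).tolist())
H,S,V=hsvf('s2')
red=((H<8)|(H>172))&(S>110)&(V>60);red[:, :290]=0;red[:,330:]=0
print([c[1:] for c in comps(red,2)])
print('pred knob top/bot',proj('s2',[[*fx(-.003,-.098),.068],[*fx(-.003,-.098),.024]]).round(1).tolist())
P=np.load('pics/w2.npz');print(P['T'].round(3).tolist())
```

```text
tip tri (array([ 0.51912512, -0.28539713,  0.06956151]), np.float64(0.003311568869537921))
tcp in side [[304.2, 170.1], [304.6, 165.0], [305.1, 159.8], [305.5, 154.6]]
[([300, 162, 11, 15, 116], array([305.1, 168.6]))]
pred knob top/bot [[304.8, 163.1], [303.9, 174.2]]
[[-0.047, -0.957, -0.288, 0.448], [0.999, -0.045, -0.012, -0.289], [-0.001, -0.288, 0.958, 0.223], [0.0, 0.0, 0.0, 1.0]]
```

The tips are about 30 mm higher than the reported TCP. I'll open, lower in steps while watching the force, and close.

Emit:
step_arm(
  moves=[
    [[0,0,0],[0,0,0],32],
    [[0,0,0],[0,0,0],32],
    [[0,0,0],[0,0,0],32],
    [[0,0,10],[0,0,0],32],
    [[0,0,15],[0,0,0],32],
    [[0,0,20],[0,0,0],32],
    [[0,0,20],[0,0,0],32],
  ],
)

```text
clock: 4.05
tcp_pos: [0.5197, -0.2843, 0.018]
orientation: [-0.001, -0.024, 1.0, 0.001]
wrist_force: [0.0, 0.3, -0.6]
finger_gap: 0.0318
grip_force: 0.0
```

Emit:
step_arm(
  grip_force=50,
  moves=[
    [[0,0,0],[0,0,0],6],
    [[0,0,0],[0,0,0],6],
    [[0,0,0],[0,0,0],6],
    [[0,0,0],[0,0,0],6],
    [[0,0,0],[0,0,0],6],
    [[0,0,0],[0,0,0],6],
  ],
)

```text
clock: 4.55
tcp_pos: [0.5206, -0.2853, 0.0197]
orientation: [-0.0, -0.023, 1.0, -0.0]
wrist_force: [-1.5, -1.7, -3.9]
finger_gap: 0.0122
grip_force: 51.5
```

Run:
```python
from h import *
s=telemetry.get_state();print(s['finger_gap'],s['grip_force'],s['tcp_pos'],s['wrist_force'])
snap('wrist','w3');snap('side','s3')
a=cv2.imread('pics/w3.png')[160:360,180:380];b=cv2.imread('pics/s3.png')[130:190,280:340]
cv2.imwrite('pics/c5.png',np.hstack([cv2.resize(a,(400,400),interpolation=2),cv2.resize(b,(400,400),interpolation=2)]))
```

```text
0.012163619066530382 51.546231508255005 [ 0.52055726 -0.2852699   0.01972985] [-1.53777703 -1.69950698 -3.86181667]
```

Gripped. Now I'll pull along tool −y.

Emit:
step_arm(
  moves=[
    [[0,-6,0],[0,0,0],6],
    [[0,-12,0],[0,0,0],6],
    [[0,-18,0],[0,0,0],6],
    [[0,-24,0],[0,0,0],6],
    [[0,-30,0],[0,0,0],6],
    [[0,-35,0],[0,0,0],6],
    [[0,-37,0],[0,0,0],6],
    [[0,-37,0],[0,0,0],6],
  ],
)

```text
clock: 5.32
tcp_pos: [0.5222, -0.3205, 0.0197]
orientation: [-0.0, -0.024, 1.0, 0.002]
wrist_force: [-0.6, 4.9, -0.2]
finger_gap: 0.0126
grip_force: 51.9
```

Emit:
step_arm(
  moves=[
    [[0,0,0],[0,0,0],6],
    [[0,0,0],[0,0,0],6],
    [[0,0,0],[0,0,0],6],
  ],
)

```text
clock: 5.57
tcp_pos: [0.5221, -0.3205, 0.0197]
orientation: [-0.0, -0.024, 1.0, 0.001]
wrist_force: [-1.8, 6.0, 0.2]
finger_gap: 0.012
grip_force: 51.9
```

Run:
```python
from h import *
s=telemetry.get_state();print(s['finger_gap'],s['grip_force'],s['tcp_pos'],s['wrist_force'])
snap('wrist','w4');snap('side','s4')
H,S,V=hsvf('w4');red=((H<6)|(H>174))&(S>140)&(V>80)
for c in comps(red,2):print(c[1:])
a=cv2.imread('pics/w4.png')[160:360,180:380];b=cv2.imread('pics/s4.png')[130:190,280:340]
cv2.imwrite('pics/c6.png',np.hstack([cv2.resize(a,(400,400),interpolation=2),cv2.resize(b,(400,400),interpolation=2)]))
```

```text
0.011987970255660606 51.91790521144867 [ 0.52212965 -0.32046086  0.01970171] [-1.76043579  5.98778247  0.2225398 ]
([268, 220, 29, 81, 2198], array([281.7, 260.7]))
([496, 297, 32, 27, 469], array([509.4, 308. ]))
```

View pics/c6.png

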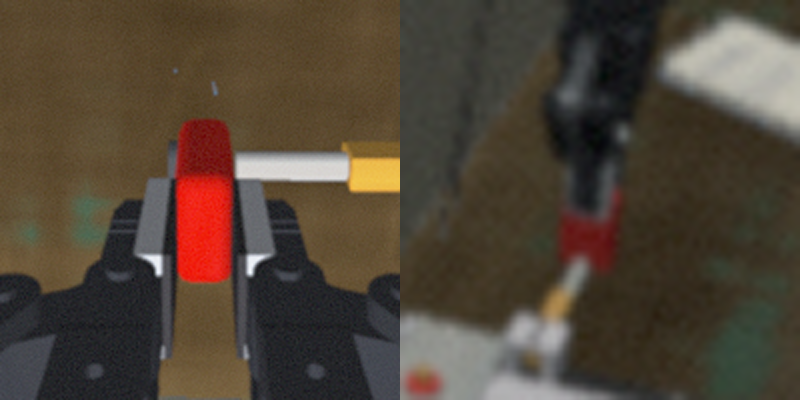

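The wrist view shows the knob held between the pads and the brass bar clear of the plate. The bolt is out about 35 mm. I'll nudge it 2 mm more to the stop, release and rise.

Emit:
step_arm(
  moves=[
    [[0,-2,0],[0,0,0],6],
    [[0,-2,0],[0,0,0],6],
    [[0,-2,0],[0,0,0],6],
    [[0,-2,0],[0,0,0],30],
    [[0,-2,0],[0,0,0],30],
    [[0,-2,0],[0,0,0],30],
    [[0,-2,0],[0,0,0],30],
    [[0,-2,-30],[0,0,0],30],
  ],
)

```text
clock: 6.33
tcp_pos: [0.5195, -0.322, 0.0449]
orientation: [-0.004, -0.023, 1.0, 0.003]
wrist_force: [-0.2, 1.2, -1.3]
finger_gap: 0.0301
grip_force: 0.0
```

Emit:
step_arm(
  moves=[
    [[0,0,-40],[0,0,0],40],
    [[0,0,-80],[0,0,0],60],
    [[0,0,-105],[0,0,0],60],
    [[0,0,-105],[0,0,0],60],
  ],
)

```text
clock: 6.67
tcp_pos: [0.526, -0.3271, 0.1625]
orientation: [0.005, -0.023, 1.0, -0.004]
wrist_force: [0.7, -0.7, 0.4]
finger_gap: 0.0599
grip_force: 0.0
```

Run:
```python
from h import *
totool([.42,.28],.15,np.pi-.5)
```

```text
shift mm [ 77.4 611.5   6.5] rotz 0.5470357271804343 tcp [ 0.526  -0.3271  0.1625] t 6.6667 F [ 0.7 -0.7  0.4]
```

Emit:
step_arm(
  moves=[
    [[77,310,6],[0,0,0.27],60],
    [[77,310,6],[0,0,0.27],60],
    [[77,310,6],[0,0,0.27],60],
    [[77,310,6],[0,0,0.27],60],
    [[77,310,6],[0,0,0.27],60],
    [[77,310,6],[0,0,0.27],60],
    [[77,310,6],[0,0,0.27],60],
    [[77,310,6],[0,0,0.27],60],
  ],
)

```text
clock: 7.33
tcp_pos: [0.4294, -0.0155, 0.1487]
orientation: [-0.0, 0.111, 0.994, 0.0]
wrist_force: [1.4, 0.4, 0.1]
finger_gap: 0.0597
grip_force: 0.0
```

Run:
```python
from h import *
totool([.42,.28],.15,np.pi-.5)
```

```text
shift mm [ 74.1 286.2  -1.1] rotz 0.2782591778608765 tcp [ 0.4294 -0.0155  0.1487] t 7.3333 F [1.4 0.4 0.1]
```

Emit:
step_arm(
  moves=[
    [[74,286,0],[0,0,0.28],60],
    [[74,286,0],[0,0,0.28],60],
    [[74,286,0],[0,0,0.28],60],
    [[74,286,0],[0,0,0.28],60],
    [[74,286,0],[0,0,0.28],60],
    [[74,286,0],[0,0,0.28],60],
    [[74,286,0],[0,0,0.28],60],
    [[74,286,0],[0,0,0.28],60],
  ],
)

```text
clock: 8.0
tcp_pos: [0.4221, 0.2815, 0.1488]
orientation: [0.0, 0.247, 0.969, 0.001]
wrist_force: [0.9, 0.2, -0.4]
finger_gap: 0.0599
grip_force: 0.0
```

Emit:
step_arm(
  moves=[
    [[0,0,0],[0,0,0],60],
    [[0,0,0],[0,0,0],60],
    [[0,0,0],[0,0,0],60],
  ],
)

```text
clock: 8.25
tcp_pos: [0.422, 0.2766, 0.1486]
orientation: [-0.0, 0.249, 0.969, -0.0]
wrist_force: [0.4, -0.4, -0.8]
finger_gap: 0.0598
grip_force: 0.0
```

Run:
```python
from h import *
s=telemetry.get_state();print(s['tcp_pos'],s['orientation'],s['finger_gap'],s['clock'])
snap('wrist','w5')
```

```text
[0.42202716 0.27658275 0.1485697 ] [-7.17939697e-05  2.48798255e-01  9.68555243e-01 -4.04636658e-04] 0.05979816193293176 8.25
```

View pics/w5.png

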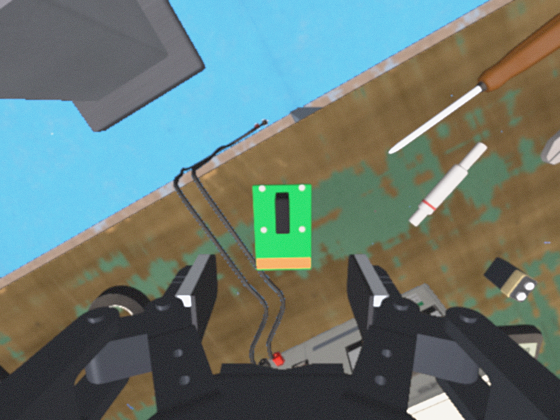

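The view shows the plate at (253..311, 185..270) with copper towards the gripper and the grip block at (282,213). The gauge is at (448,185) and the tape at (125,305), both clear.

Run:
```python
from h import *
H,S,V=hsvf('w5')
m=((H>45)&(H<85)&(S>150)&(V>110))|((H>7)&(H<22)&(S>110)&(V>170));m[:170]=0;m[280:]=0;m[:,:235]=0;m[:,330:]=0
c=cv2.morphologyEx(m.astype('uint8'),cv2.MORPH_OPEN,np.ones((3,3)));c=comps(c,1)[0];print(c[1:])
cn=cv2.convexHull(np.float32(np.argwhere(c[0])[:,::-1]))[:,0]
W=ray('w5',cn,.005)[:,:2].astype('float32')
r=cv2.minAreaRect(W*1000);print(r)
(cx,cy),(a,b),an=r
an=np.radians(an if a>b else an+90);u=np.array([np.cos(an),np.sin(an)]);u*=np.sign(u[0])
yaw=np.arctan2(u[1],u[0]);o=np.array([cx,cy])/1000;g=o-.0225*u;print('yaw',yaw,'origin',o,'grip',g)
L=[(np.nonzero(c[0][r])[0].min()-.5,r) for r in range(192,262)];R=[(np.nonzero(c[0][r])[0].max()+.5,r) for r in range(192,262)]
for p in(L,R):
    d,q=fitline(ray('w5',p,.005));print(np.arctan2(d[1],d[0]),q)
dk=comps((V<60)&(np.indices(V.shape)[0]<240)&(np.indices(V.shape)[0]>186)&(abs(np.indices(V.shape)[1]-282)<20),1)[0];print('block',dk[1:])
print(proj('w5',[*[[*g,z] for z in(.005,.032)]]))
totool(g,.15,np.pi+yaw)
```

```text
([253, 184, 59, 74, 3366], array([282.2, 222. ]))
((458.9176940917969, 257.029296875), (59.41648483276367, 79.21437072753906), 62.292686462402344)
yaw -0.48358384811347677 origin [0.45891769 0.2570293 ] grip [0.43899767 0.26749079]Traceback (most recent call last):
  File "<stdin>", line 11, in <module>
    return umr_minimum(a, axis, None, out, keepdims, initial, where)
ValueError: zero-size array to reduction operation minimum which has no identity
```

Run:
```python
from h import *
H,S,V=hsvf('w5')
m=((H>45)&(H<85)&(S>150)&(V>110));m[:170]=0;m[280:]=0;m[:,:235]=0;m[:,330:]=0
L=[(np.nonzero(m[r])[0].min()-.5,r) for r in range(192,250)];R=[(np.nonzero(m[r])[0].max()+.5,r) for r in range(192,250)]
B=[(c,np.nonzero(m[:,c])[0].min()-.5) for c in range(260,306)]
for p in(L,R,B):
    d,q=fitline(ray('w5',p,.005));print(np.arctan2(d[1],d[0]),q)
o=np.array([.45892,.25703]);yaw=-.484;u=np.array([np.cos(yaw),np.sin(yaw)]);g=o-.0146*u
print('grip',g,proj('w5',[[*(g+k*u),z] for z in(.005,.032) for k in(-.018,.018)]).round(0).tolist())
dk=comps(((V<70)&(np.indices(V.shape)[0]<245)&(np.indices(V.shape)[0]>186)&(abs(np.indices(V.shape)[1]-282)<20)),1)[0];print('block',dk[1:])
totool(g,.15,np.pi+yaw)
```

```text
-0.48929042 [0.44367504 0.23153289]
-0.4786205 [0.4743277 0.2820699]
1.0675315 [0.42331076 0.2744013 ]
grip [0.44599695 0.26382372] [[282.0, 191.0], [282.0, 225.0], [282.0, 198.0], [282.0, 234.0]]
block ([276, 193, 13, 40, 485], array([282. , 212.5]))
shift mm [-26.8   0.7  -1.3] rotz -0.019955093037449245 tcp [0.4222 0.2762 0.1487] t 8.3 F [-0.2 -0.3 -0.3]
```

Emit:
step_arm(
  moves=[
    [[-27,1,0],[0,0,-0.02],32],
    [[-27,1,40],[0,0,-0.02],32],
    [[-27,1,80],[0,0,-0.02],32],
    [[-27,1,115],[0,0,-0.02],32],
    [[-27,1,130],[0,0,-0.02],32],
    [[-27,1,138],[0,0,-0.02],32],
    [[-27,1,138],[0,0,-0.02],32],
    [[-27,1,138],[0,0,-0.02],32],
  ],
)

```text
clock: 8.97
tcp_pos: [0.4471, 0.2644, 0.0116]
orientation: [0.0, 0.24, 0.971, 0.0]
wrist_force: [-0.4, 0.7, 0.5]
finger_gap: 0.0321
grip_force: 0.0
```

Run:
```python
from h import *
s=telemetry.get_state();print(s['tcp_pos'],s['finger_gap'],s['wrist_force'],s['clock'])
snap('wrist','w6');snap('side','s6')
p=s['tcp_pos'];q=proj('s6',[p,p+[0,0,.03]]);print(q)
x,y=map(int,q[0]);a=cv2.imread('pics/w6.png')[140:340,180:380];b=cv2.imread('pics/s6.png')[y-50:y+30,x-40:x+40]
cv2.imwrite('pics/c7.png',np.hstack([cv2.resize(a,(400,400),interpolation=2),cv2.resize(b,(400,400),interpolation=2)]))
```

```text
[0.44705607 0.26441992 0.01157312] 0.032082889704512826 [-0.40300381  0.70914117  0.45366029] 8.9667
[[252.49288882 316.90878483]
 [252.25205566 309.45125799]]
```

View pics/c7.png

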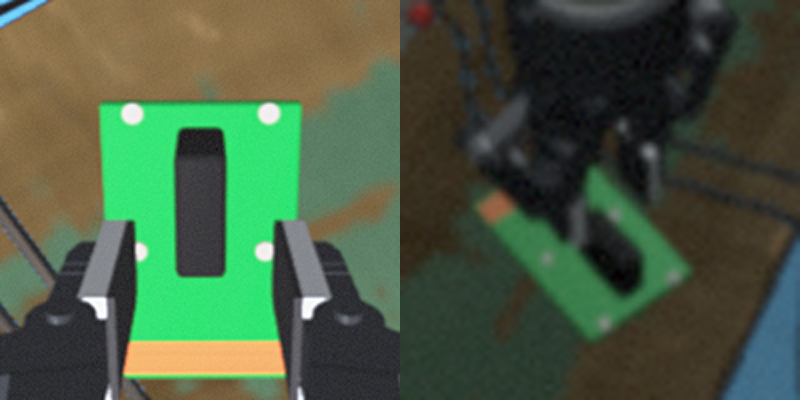

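The pads straddle the block symmetrically (gap centre column 282, block centre 280). The real tips are still near z≈0.05. I'll lower by feel.

Emit:
step_arm(
  moves=[
    [[0,0,10],[0,0,0],32],
    [[0,0,18],[0,0,0],32],
    [[0,0,24],[0,0,0],32],
    [[0,0,26],[0,0,0],32],
    [[0,0,26],[0,0,0],32],
  ],
)

```text
clock: 9.48
tcp_pos: [0.4454, 0.2648, -0.0161]
orientation: [-0.001, 0.239, 0.971, -0.001]
wrist_force: [-0.3, -0.6, 0.2]
finger_gap: 0.032
grip_force: 0.0
```

Emit:
step_arm(
  moves=[
    [[0,0,2],[0,0,0],32],
    [[0,0,4],[0,0,0],32],
    [[0,0,4],[0,0,0],32],
  ],
)

```text
clock: 9.73
tcp_pos: [0.4462, 0.2651, -0.0194]
orientation: [-0.0, 0.239, 0.971, -0.0]
wrist_force: [-0.4, -0.1, -0.6]
finger_gap: 0.0323
grip_force: 0.0
```

Emit:
step_arm(
  moves=[
    [[0,0,2],[0,0,0],32],
    [[0,0,4],[0,0,0],32],
    [[0,0,4],[0,0,0],32],
  ],
)

```text
clock: 9.98
tcp_pos: [0.4461, 0.265, -0.0235]
orientation: [-0.0, 0.239, 0.971, -0.0]
wrist_force: [-1.0, -0.3, -0.7]
finger_gap: 0.032
grip_force: 0.0
```

Emit:
step_arm(
  grip_force=70,
  moves=[
    [[0,0,0],[0,0,0],6],
    [[0,0,0],[0,0,0],6],
    [[0,0,0],[0,0,0],6],
    [[0,0,0],[0,0,0],6],
    [[0,0,0],[0,0,0],6],
    [[0,0,0],[0,0,0],6],
  ],
)

```text
clock: 10.48
tcp_pos: [0.4464, 0.2651, -0.0229]
orientation: [0.0, 0.239, 0.971, 0.0]
wrist_force: [-1.2, -0.6, 3.7]
finger_gap: 0.0121
grip_force: 70.4
```

Held. Lift, then check that the plate came along.

Emit:
step_arm(
  moves=[
    [[0,0,-15],[0,0,0],6],
    [[0,0,-45],[0,0,0],6],
    [[0,0,-75],[0,0,0],6],
    [[0,0,-95],[0,0,0],6],
    [[0,0,-100],[0,0,0],6],
    [[0,0,-100],[0,0,0],6],
    [[0,0,-100],[0,0,0],6],
  ],
)

```text
clock: 11.07
tcp_pos: [0.4457, 0.2649, 0.0758]
orientation: [-0.0, 0.239, 0.971, -0.0]
wrist_force: [0.1, 0.0, -2.9]
finger_gap: 0.0121
grip_force: 69.9
```

```bash
cat > pl.py <<'E'
from h import *
def plate(f,zb): # zb underside height; from green mask & copper in wrist view
    H,S,V=hsvf(f);gm=comps((H>45)&(H<85)&(S>150)&(V>90),1)[0];m=gm[0];x,y,w,h=gm[1][:4]
    rows=[r for r in range(y+6,y+h-6)]
    L=[(np.nonzero(m[r])[0].min()-.5,r) for r in rows];R=[(np.nonzero(m[r])[0].max()+.5,r) for r in rows]
    B=[(c,np.nonzero(m[:,c])[0].min()-.5) for c in range(x+10,x+w-10)]
    out=[fitline(ray(f,p,zb+.005)) for p in(L,R,B)]
    return gm[1],out
E
python3 - <<'E'
from pl import *
s=telemetry.get_state();p=s['tcp_pos'];print(p,s['finger_gap'],s['grip_force'],s['wrist_force'])
snap('wrist','w7');b,o=plate('w7',p[2]+.0229);print(b)
q=s['orientation'];ty=2*np.arctan2(q[2],q[1])-np.pi;u=np.array([np.cos(ty),np.sin(ty)]);n=np.array([-u[1],u[0]])
for d,c in o: print('yaw rel',((np.arctan2(d[1],d[0])-ty+np.pi/2)%np.pi)-np.pi/2,'along',(c-p[:2])@u*1000,'lat',(c-p[:2])@n*1000)
totool(fx(-.075,0),None,np.pi+FY)
E
```

```text
[0.4457116  0.2648559  0.07575905] 0.012119163412591142 69.9078369140625 [ 0.09627426  0.00852988 -2.94101704]
[222, 209, 121, 83, 4963]
yaw rel -0.0035517860217577635 along -8.687118381245112 lat -29.238954020898753
yaw rel -0.00860417373614375 along -3.3881026560261533 lat 29.803911423515412
yaw rel -1.5677260228730407 along -25.032634064868464 lat -4.132235932734556
shift mm [-210.9 -403.3    0.5] rotz -0.528184983929993 tcp [0.4451 0.2646 0.0751] t 11.1167 F [-0.4  0.3 -2. ]
```

The plate is held square, with its back edge 25 mm behind the TCP as expected. Carry it to the fixture.

Emit:
step_arm(
  moves=[
    [[-105,-201,0],[0,0,-0.26],6],
    [[-105,-201,0],[0,0,-0.26],6],
    [[-105,-201,0],[0,0,-0.26],6],
    [[-105,-201,0],[0,0,-0.26],6],
    [[-105,-201,0],[0,0,-0.26],6],
    [[-105,-201,0],[0,0,-0.26],6],
    [[-105,-201,0],[0,0,-0.26],6],
  ],
)

```text
clock: 11.7
tcp_pos: [0.4446, 0.034, 0.075]
orientation: [-0.001, 0.114, 0.993, -0.001]
wrist_force: [0.8, 0.3, -2.7]
finger_gap: 0.012
grip_force: 70.0
```

Run:
```python
from h import *
totool(fx(-.080,0),None,np.pi+FY)
```

```text
shift mm [ -46.1 -220.     0.4] rotz -0.27422010454702583 tcp [0.4446 0.034  0.075 ] t 11.7 F [ 0.8  0.3 -2.7]
```

Emit:
step_arm(
  moves=[
    [[-46,-220,0],[0,0,-0.274],6],
    [[-46,-220,0],[0,0,-0.274],6],
    [[-46,-220,0],[0,0,-0.274],6],
    [[-46,-220,0],[0,0,-0.274],6],
    [[-46,-220,0],[0,0,-0.274],6],
    [[-46,-220,0],[0,0,-0.274],6],
    [[-46,-220,0],[0,0,-0.274],6],
    [[-46,-220,0],[0,0,-0.274],6],
  ],
)

```text
clock: 12.37
tcp_pos: [0.4412, -0.1871, 0.0751]
orientation: [-0.001, -0.024, 1.0, 0.001]
wrist_force: [-0.2, -0.1, -1.6]
finger_gap: 0.0121
grip_force: 70.0
```

Emit:
step_arm(
  moves=[
    [[0,0,0],[0,0,0],6],
    [[0,0,0],[0,0,0],6],
  ],
)

```text
clock: 12.53
tcp_pos: [0.4414, -0.1847, 0.0759]
orientation: [-0.001, -0.026, 1.0, 0.001]
wrist_force: [-1.1, -0.1, -1.3]
finger_gap: 0.0124
grip_force: 70.0
```

Run:
```python
from pl import *
s=telemetry.get_state();p=s['tcp_pos'];print(p)
snap('wrist','w8');snap('top','t8')
H,S,V=hsvf('w8')
# knob out & terminal check
red=((H<6)|(H>174))&(S>140)&(V>80)
for c in comps(red,2):print('red',c[1:], ray('w8',c[2],.06))
print('pred knob out px',proj('w8',[[*fx(-.003,-.134),.068]]),'term px',proj('w8',[[*fx(.031,0),.044]]))
H,S,V=hsvf('t8');red=((H<8)|(H>172))&(S>130)&(V>70);red[:, :300]=0;red[:,400:]=0;red[:180]=0;red[230:]=0
for c in comps(red,2):print('topred',c[1:])
print('pred top knob out',proj('t8',[[*fx(-.003,-.134),.06],[*fx(-.003,-.098),.06]]))
gm,o=plate('w8',p[2]+.0229)
for d,c in o: print(((np.arctan2(d[1],d[0])-FY+np.pi/2)%np.pi)-np.pi/2)
totool(fx(-.080,0),None,np.pi+FY)
```

```text
[ 0.44137601 -0.18470751  0.07587145]
red ([63, 285, 51, 65, 2074], array([ 88.2, 317.1])) [[ 0.51455198 -0.31423979  0.06      ]]
pred knob out px [[ 72.67496555 334.28070923]] term px [[272.7407717  351.99227588]]
topred ([327, 196, 4, 5, 11], array([328.4, 198.3]))
pred top knob out [[369.36460048 205.66423191]
 [358.67138964 206.20064438]]
0.0049529076
0.012192845
-1.5688967
shift mm [ 2.6 -5.8 -0. ] rotz 0.007891065053911461 tcp [ 0.4419 -0.1848  0.0764] t 12.6333 F [-0.4  0.6 -1.5]
```

Emit:
step_arm(
  moves=[
    [[2.5,-6,20],[0,0,0.008],6],
    [[2.5,-6,45],[0,0,0.008],6],
    [[2.5,-6,60],[0,0,0.008],6],
    [[2.5,-6,70],[0,0,0.008],6],
    [[2.5,-6,74],[0,0,0.008],6],
    [[2.5,-6,74],[0,0,0.008],6],
    [[2.5,-6,74],[0,0,0.008],6],
  ],
)

```text
clock: 13.22
tcp_pos: [0.4406, -0.1925, 0.0035]
orientation: [0.0, -0.022, 1.0, -0.0]
wrist_force: [-0.7, 0.0, -0.9]
finger_gap: 0.0123
grip_force: 69.9
```

Emit:
step_arm(
  moves=[
    [[0,0,1],[0,0,0],6],
    [[0,0,2],[0,0,0],6],
    [[0,0,3],[0,0,0],6],
    [[0,0,3],[0,0,0],6],
  ],
)

```text
clock: 13.55
tcp_pos: [0.4403, -0.1927, 0.0002]
orientation: [0.0, -0.022, 1.0, -0.0]
wrist_force: [0.7, 1.0, -1.6]
finger_gap: 0.0123
grip_force: 69.9
```

Run:
```python
from pl import *
s=telemetry.get_state();p=s['tcp_pos'];print(p)
totool(fx(-.080,0),-.003,np.pi+FY)
snap('wrist','w9');gm,o=plate('w9',p[2]+.0229);print(gm)
c,si=np.cos(FY),np.sin(FY)
for d,q in o: v=q-FO;print('relyaw',((np.arctan2(d[1],d[0])-FY+np.pi/2)%np.pi)-np.pi/2,'fix',c*v[0]+si*v[1],c*v[1]-si*v[0])
# re-measure board edges: black board left/right of the plate near rows of plate's back
H,S,V=hsvf('w9');red=((H<6)|(H>174))&(S>140)&(V>80)
for k in comps(red,1):print('red',k[1:])
print('pred knob outer-top corners',proj('w9',[[*fx(-.003+a,-.134-.007),.068] for a in(-.014,.014)]).round(1).tolist())
```

```text
[ 4.40259836e-01 -1.92731082e-01  1.85798193e-04]
shift mm [0.5 2.  3.2] rotz -0.0022897527418344055 tcp [ 4.403e-01 -1.927e-01  2.000e-04] t 13.55 F [ 0.7  1.  -1.6]
[222, 209, 121, 83, 4858]
relyaw 0.013948321 fix -0.08478243202403887 -0.030976937263564975
relyaw -0.020168543 fix -0.08477085114625597 0.027514253195364685
relyaw 1.5681201 fix -0.10442121094976106 -0.007178152430810482
red ([3, 358, 59, 40, 618], array([ 35.7, 372.4]))
pred knob outer-top corners [[-29.8, 423.9], [-13.6, 469.7]]
```

Emit:
step_arm(
  moves=[
    [[0,2,0.5],[0,0,0],6],
    [[0,2,1],[0,0,0],6],
    [[0,2,2],[0,0,0],6],
    [[0,2,2],[0,0,0],6],
  ],
)

```text
clock: 13.93
tcp_pos: [0.4398, -0.1905, -0.0023]
orientation: [-0.0, -0.022, 1.0, 0.0]
wrist_force: [-0.1, 0.1, -2.0]
finger_gap: 0.0117
grip_force: 69.9
```

Emit:
step_arm(
  moves=[
    [[0,0,0.5],[0,0,0],6],
    [[0,0,1],[0,0,0],6],
    [[0,0,1],[0,0,0],6],
  ],
)

```text
clock: 14.18
tcp_pos: [0.44, -0.1906, -0.003]
orientation: [0.0, -0.022, 1.0, -0.0]
wrist_force: [-1.2, -0.0, 0.6]
finger_gap: 0.012
grip_force: 70.3
```

Emit:
step_arm(
  moves=[
    [[0,0,0.5],[0,0,0],6],
    [[0,0,1],[0,0,0],6],
    [[0,0,1],[0,0,0],6],
  ],
)

```text
clock: 14.43
tcp_pos: [0.44, -0.1906, -0.003]
orientation: [0.0, -0.022, 1.0, -0.0]
wrist_force: [-3.5, 1.7, 11.3]
finger_gap: 0.0125
grip_force: 71.6
```

Contact is exactly where predicted. Raise slightly and slide under the flap.

Emit:
step_arm(
  moves=[
    [[0,0,-1.5],[0,0,0],6],
    [[-5,0,-1.5],[0,0,0],6],
    [[-10,0,-1.5],[0,0,0],6],
    [[-15,0,-1.5],[0,0,0],6],
    [[-20,0,-1.5],[0,0,0],6],
    [[-20,0,-1.5],[0,0,0],6],
  ],
)

```text
clock: 14.93
tcp_pos: [0.4614, -0.1899, -0.0027]
orientation: [0.0, -0.022, 1.0, -0.0]
wrist_force: [1.0, -0.9, -2.4]
finger_gap: 0.0123
grip_force: 70.0
```

Emit:
step_arm(
  moves=[
    [[-4,0,0],[0,0,0],6],
    [[-8,0,0],[0,0,0],6],
    [[-12,0,0],[0,0,0],6],
    [[-16,0,0],[0,0,0],6],
    [[-20,0,0],[0,0,0],6],
    [[-20,0,0],[0,0,0],6],
    [[-20,0,0],[0,0,0],6],
    [[-20,0,0],[0,0,0],6],
  ],
)

```text
clock: 15.6
tcp_pos: [0.4797, -0.1887, -0.0027]
orientation: [-0.0, -0.022, 1.0, 0.0]
wrist_force: [0.2, 0.6, -1.5]
finger_gap: 0.0124
grip_force: 69.9
```

Run:
```python
from pl import *
s=telemetry.get_state();p=s['tcp_pos'];print(p,s['wrist_force'])
totool(fx(-.025,0),-.003,np.pi+FY)
```

```text
[ 0.47971215 -0.18871806 -0.00270863] [ 0.23356916  0.57138787 -1.53911048]
shift mm [-14.9  -0.2   0.3] rotz -0.0021527813877870727 tcp [ 0.4797 -0.1887 -0.0027] t 15.6 F [ 0.2  0.6 -1.5]
```

Front edge at about x = +30 with no contact forces. I'll continue to the back stop and watch the force.

Emit:
step_arm(
  moves=[
    [[-3,0,0],[0,0,0],6],
    [[-6,0,0],[0,0,0],6],
    [[-9,0,0],[0,0,0],6],
    [[-11,0,0],[0,0,0],6],
    [[-13,0,0],[0,0,0],6],
    [[-13,0,0],[0,0,0],6],
    [[-13,0,0],[0,0,0],6],
  ],
)

```text
clock: 16.18
tcp_pos: [0.493, -0.1882, -0.0026]
orientation: [-0.0, -0.022, 1.0, -0.0]
wrist_force: [-1.2, 0.6, -0.8]
finger_gap: 0.0124
grip_force: 69.9
```

Emit:
step_arm(
  moves=[
    [[-1,0,0],[0,0,0],6],
    [[-2,0,0],[0,0,0],6],
    [[-2,0,0],[0,0,0],6],
  ],
)

```text
clock: 16.43
tcp_pos: [0.4943, -0.1882, -0.0027]
orientation: [-0.001, -0.022, 1.0, -0.0]
wrist_force: [-1.4, -0.9, -0.6]
finger_gap: 0.0123
grip_force: 70.1
```

Emit:
step_arm(
  moves=[
    [[-0.5,0,0],[0,0,0],6],
    [[-1,0,0],[0,0,0],6],
    [[-1,0,0],[0,0,0],6],
  ],
)

```text
clock: 16.68
tcp_pos: [0.4942, -0.1881, -0.0028]
orientation: [-0.002, -0.021, 1.0, -0.0]
wrist_force: [-5.2, -1.3, 1.2]
finger_gap: 0.0123
grip_force: 70.3
```

Home: a steady push-back and no further motion. Now press down.

Emit:
step_arm(
  moves=[
    [[0.5,0,0.5],[0,0,0],6],
    [[0.5,0,1],[0,0,0],6],
    [[0.5,0,1.5],[0,0,0],6],
    [[0.5,0,2],[0,0,0],6],
    [[0.5,0,2],[0,0,0],6],
    [[0.5,0,2],[0,0,0],6],
  ],
)

```text
clock: 17.18
tcp_pos: [0.4943, -0.1881, -0.003]
orientation: [-0.001, -0.021, 1.0, -0.0]
wrist_force: [-8.9, 1.3, 15.6]
finger_gap: 0.0121
grip_force: 72.2
```

Run:
```python
from pl import *
s=telemetry.get_state();p=s['tcp_pos'];print(p,s['wrist_force'],s['ft_torque'])
snap('wrist','wa');snap('top','ta')
totool(fx(-.025,0),-.003,np.pi+FY)
im=np.load('pics/ta.npz')['im'];hs=cv2.cvtColor(im,cv2.COLOR_RGB2HSV)
H,S,V=hsvf('wa')
print([c[1:] for c in comps(((H<6)|(H>174))&(S>140)&(V>80),2)])
gm,o=plate('wa',.020)
c,si=np.cos(FY),np.sin(FY)
for d,q in o: v=q-FO;print('relyaw',((np.arctan2(d[1],d[0])-FY+np.pi/2)%np.pi)-np.pi/2,'fix',c*v[0]+si*v[1],c*v[1]-si*v[0])
H,S,V=hsvf('ta');r=((H<8)|(H>172))&(S>130)&(V>70);r[:,:300]=0;r[:,400:]=0;r[:180]=0;r[230:]=0
print('top red',[k[1:] for k in comps(r,3)],proj('ta',[[*fx(-.003,-.134),.06]]))
```

```text
[ 0.4942663  -0.18813241 -0.00301655] [-8.86185816  1.28508996 15.60893595] [0.28100508 1.7174885  0.05030562]
shift mm [-0.3 -0.1  0. ] rotz -0.0024720545609024924 tcp [ 0.4943 -0.1882 -0.003 ] t 17.2833 F [-8.8  0.7 14.3]
[([0, 275, 42, 80, 2287], array([ 16.5, 308.4])), ([267, 356, 30, 14, 298], array([281.5, 363. ]))]
relyaw -0.0069218874 fix -0.027626459102897207 -0.02869433077829303
relyaw -0.008471608 fix -0.02826713118793044 0.02939929778919264
relyaw 1.5679888 fix -0.05019567322229722 -0.0040791609924412785
top red [([368, 202, 5, 8, 37], array([370.1, 205.6]))] [[369.36460048 205.66423191]]
```

Plate front at fixture x = +44.8 mm, square and centred, pressed with about 14 N. The bolt is out at its stop. Handing in.

```bash
python3 -c "
from workcell import env;print(env.hand_in())"
```

```text
the job is handed in; nothing more can be done
None
```

I handed the job in at about 17 s of the 64 s allowed; the hand-in gave no pass or fail. By my last readings the bolt is out at its stop and the plate is home at fixture x = +44.8 mm, square and centred. It is still gripped and pressed down with about 14 N; the flap angle and the bystanders' final positions were not measured directly.

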